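Shift the gear lever of a bench jar mill through its H-gate

TASK

The jar mill's gear lever stands somewhere in the two slots of its H-shaped gate on the side away from the rollers. Push it through the gate into the slot that is on the roller side and farthest from the front control panel, fully home against the end of the slot, without putting it into the other roller-side gear on the way. Only push the lever with the outside of the fingers: do not take it between them or force it hard against the gate, and leave the jar, cap, bottle and plant pot where they are.

Things in the scene. Friction and masses are not known exactly. Their poses are not given: they have to be found in the camera images.
- mill: Jar mill fixed to the bench, yaw -0.25 to 0.5 rad. Origin: on the bench under the gate's centre. x points away from the front control panel (which faces the robot), y left, away from the rollers, z up. White gearbox housing 240 (x) x 200 (y) x 117.5 mm high, centred on the origin; the roller bed, 220 mm wide, lies at y = -100 to -470 mm, its end plate 127 mm high.
- gate: Steel gate plate on the housing, 110 (x) x 96 (y) mm, top 122.5 mm above the bench; origin and axes as mill. H cutout: two slots along x, centred at y = +18 and -18 mm, 16 mm wide, ending at x = -31 and +31; joined by a neutral channel along y, x = -8 to 8 mm. Two steel islands, 20 mm wide with rounded corners, part the slots.
- gate_center (a point): Centre of the gate plate's top face; axes as mill. Slot to reach: x > 0, y < 0. The lever's rod passes through the cutout and tilts both ways about a pivot 77.5 mm below this point.
- knob (a point): Centre of the lever's black ball knob, 36 mm diameter, on a 10 mm steel rod, with a 17 mm wide, 12 mm high collar under the ball. It is 160 mm from the pivot: 82.5 mm above the plate, 205 mm above the bench, when upright. z of this frame points up along the rod, x and y are the mill's axes tilted with the lever.
- fore (a joint): Lever's tilt along the slots (rad), + towards the mill's x; 0 neutral, slot ends (stops) at +-0.334; starts -0.32 to 0.32. Knob from gate_center, mill axes, mm: x = 160 sin(fore), y = 160 cos(fore) sin(cross), z = -77.5 + 160 cos(fore) cos(cross). The rod can cross only within fore about +-0.04. Friction about 3 N at the knob, no spring or detent: it stays where left.
- cross (a joint): Lever's tilt across the slots (rad), + towards the mill's y. About 0.24 = left-hand slots, about -0.24 = roller-side slots, with about 0.04 rad of play either way in a slot; stops at +-0.273. Starts between 0.22 and 0.25. Same friction as fore.
- jar_center (a point): Centre of the white ceramic grinding jar (110 mm diameter, 170 mm long with its black cap, lying along the mill's y, 0.6 to 1.2 kg) resting loose on the two rollers; its top is 213 mm above the bench. Leave it.
- cap: Black screw cap, 38 mm diameter, 20 mm high, loose on the gearbox housing's far left corner. Origin: centre of its underside. Leave it.
- bottle: Glass bottle, 68 mm diameter, 130 mm high, loose on the bench to the left of the gearbox. Origin: centre of its underside. Leave it.
- pot: Small black plant pot with a leaf rosette, 64 mm wide at the rim (leaves about 85 mm across), 75 mm high, loose on the bench beyond the gearbox. Origin: centre of its underside. Leave it.

How it is judged:
By the outcome, as a careful person would: the job done as asked, in the order asked, and still so for the second after the job is handed in, with the robot touching nothing.
It also fails if it takes over 61 s, if anything falls off the work surface, if the arm or the gripper's body presses on something with over 40 N, if the wrist force passes 120 N, or if a joint passes its speed limit or range.

ROBOT

A 6-joint arm with a two-finger parallel gripper is mounted at the origin on the work surface. World frame = base frame: x ahead of the robot, y to its left, z up, the work surface at z = 0. Lengths are in m, angles in degrees, forces in N, time in s.
With the tool pointing down it reaches from about 0.275 to 0.85 m from the base axis. Payload 19 kg.
Tool frame: the origin (TCP) lies at the centre of the arm's flange, where the gripper is bolted on; the fingertips stand 173 mm ahead of it and the grasp point (between the pads) lies 155 mm ahead of it; z points along the fingers, y is the line along which they close (so a half turn about z gives the same grasp; the last joint's range is limited). The gripper opens to 85 mm and grips with 20 to 120 N. Pads are 22 mm wide; open, the fingers measure 114 mm over their backs; the gripper's body (76 mm by 85 mm) begins 54 mm behind the grasp point. The pads swing forward as they close: fully open they stand 13 mm farther back than shut.
Start: joints at [55.691, 8.623, 82.357, -0, 89.026, -7.678], TCP at [0.258, 0.514, 0.405] pointing down, gripper open.
Joint ranges: [-160.23, 160.23], [-39.13, 120.54], [6.94, 153.29], [-79.49, 259.48], [9.18, 160.14], [-161.06, 161.06]. Speed limits (degrees/s): [108.29, 108.29, 127.2, 172.46, 172.46, 172.46].

INTERFACE

Orientations are given as a 3x3 rotation matrix whose columns are the frame's x, y, z axes.
In Python, from bench import * gives the robot as it stands.
- The arm moves only by the shell command python3 -m crank 'ROWS' [OPENING] [FORCE]. ROWS is JSON, a list that holds one entry, the list of rows, each a list of 6 numbers: the shift along the tool's x, y, z in units of 40 mm (1.0 is 40 mm), then the turn, a rotation vector about the tool's x, y, z in units of 5 degrees (1.0 is 5 degrees). In form: [[[x, y, z, wx, wy, wz], ...]]. A call has 1 to 5 rows; each row shifts and turns the commanded pose from where the row before left it, along the tool's axes as they then stand; what a row does not reach is not made up. A row lasts 1/12 s, in which the tool goes at most 41.7 mm and 7.16 degrees, less where a joint would pass 70% of its speed; a pose out of reach is approached as far as the arm can. A call is refused whole if a number of a shift passes 1 or a number of a turn 1, either way. A call with a gripper value outside its range is refused whole. OPENING is the opening, from 0 (shut) to 1 (fully open), set as the call begins (- or left out, the last holds). The fingers move at their own pace and stop on an object; FORCE is the grip in N (left out, the last holds). Time passes only in rows, so rows that do not move let the fingers close. It gives the time, the measured TCP pose, the force, the opening and the grip force at its end, in the units of the state.
- get_state(): the state, without advancing time (a new reading comes with each control period).
- read_camera(name): name is "scene" or "top"; returns a dict with "frame" (420x560x3 uint8, blue, green, red), "intrinsics" (3x3 intrinsics, pixels), "eye" and "rotation" of the camera in the world. Camera axes: x right, y down, z forward; pixel columns grow to the right and rows downward; lengths in m; the calibration is good to about 2 mm. A picture is of the moment at which its call begins. There is no depth.
- sign_off(): hands the job in; it is judged then, once.
The state is a dict: "time_s": time; "qpos": joint angles; "qvel": joint speeds; "effort": joint torques, N m; "position": TCP position; "eef_rot": TCP orientation; "ft_force": force on the tool from outside, world axes, zero at the start; "ft_torque": the same for the moment, N m; "finger_gap": finger opening in m; "grip_force": force on a finger pad.
Only numpy, scipy, OpenCV 4.12 (cv2) and the standard library are available. Lean on these libraries where they do the work, as an engineer would, in place of code of your own. Each camera call takes 0.05 s, during which the arm holds its last target. There are 200 camera calls.

## Working session

There is one attempt and no reset: what is moved stays moved. The work goes in short steps, Python scripts to look and compute and a shell command to move; the robot and the scene stay as the last step left them, time stands still between calls to the robot, and variables do not carry over. Pictures are saved under pics/ and viewed, at most 10 in all, crops included, and the job is handed in when it is done.

```bash
mkdir -p pics
python3 - <<'E'
from bench import *
import cv2,numpy as np
s=get_state();print(s['time_s'],s['position'],np.round(s['eef_rot'],3).tolist(),s['finger_gap'])
for n in("scene","top"):
    c=read_camera(n);cv2.imwrite(f"pics/{n}0.png",c["frame"]);print(n,c["intrinsics"],c["eye"],np.round(c["rotation"],3).tolist())
E
```

```text
0.0 [0.25775389 0.51395084 0.40412495] [[-0.894, 0.448, -0.001], [0.448, 0.894, -0.001], [0.0, -0.001, -1.0]] 0.08541880399829914
scene [[490.18228554   0.         275.80100801]
 [  0.         490.18228554 210.57418835]
 [  0.           0.           1.        ]] [1.16402034 0.65487325 0.64454214] [[-0.75, 0.362, -0.554], [0.662, 0.395, -0.637], [-0.012, -0.844, -0.536]]
top [[503.87738893   0.         280.38186701]
 [  0.         503.87738893 207.37363574]
 [  0.           0.           1.        ]] [0.4696556  0.04635889 1.09793819] [[-0.016, -0.988, 0.154], [-1.0, 0.014, -0.011], [0.009, -0.154, -0.988]]
```

View pics/scene0.png

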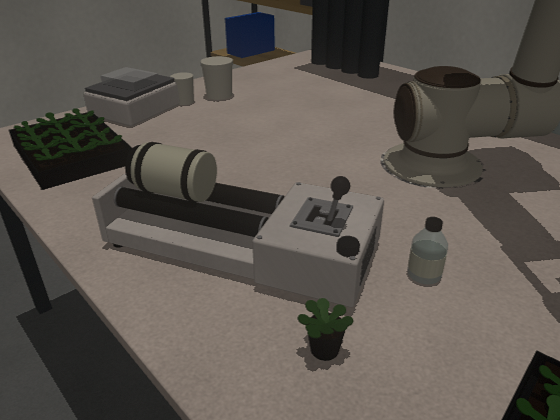

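View pics/top0.png

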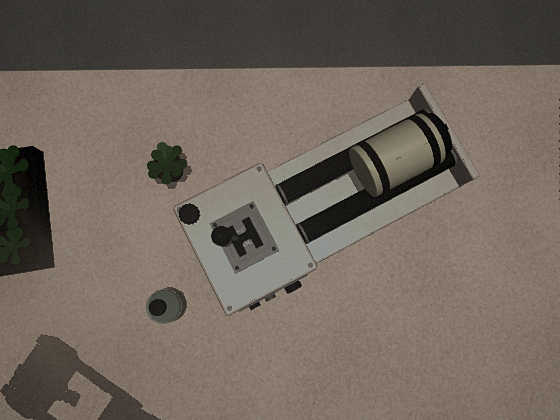

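The scene view shows the knob at (340,187), and the top view at (221,236). In the top view the housing corners are near (175,206), (263,165), (316,264) and (228,314), with the gate around (245,237). Next I'll zoom in and compute positions.

```bash
cat > h.py <<'E'
from bench import *
import cv2,numpy as np
def ray(c,u,v):
    d=np.array(c["rotation"])@np.linalg.inv(np.array(c["intrinsics"]))@[u,v,1.]
    return np.array(c["eye"]),d/np.linalg.norm(d)
def plane(c,u,v,z):
    e,d=ray(c,u,v);return e+d*(z-e[2])/d[2]
def tri(c1,p1,c2,p2):
    A=0;b=0;R=[ray(c1,*p1),ray(c2,*p2)]
    for e,d in R:
        P=np.eye(3)-np.outer(d,d);A=A+P;b=b+P@e
    x=np.linalg.solve(A,b);return x,[np.linalg.norm(np.cross(x-e,d))*1e3 for e,d in R]
def proj(c,p):
    q=np.array(c["rotation"]).T@(np.array(p)-c["eye"]);q=np.array(c["intrinsics"])@q;return q[:2]/q[2]
E
python3 - <<'E'
from h import *
T=read_camera("top");S=read_camera("scene")
print(tri(T,(221,236),S,(340,187)))
f=T["frame"]
m=(f.min(2)>115).astype(np.uint8)
g=cv2.cvtColor(f,cv2.COLOR_BGR2GRAY);print(g[300,228],g[285,228],g[255,232],g[350,300])
cr=[plane(T,u,v,.1175) for u,v in((175,206),(263,165),(316,264),(228,314))]
print(np.round(cr,4).tolist(),np.mean(cr,0))
a=cv2.resize(f[150:325,165:325],None,fx=3.4,fy=3.4,interpolation=cv2.INTER_CUBIC)
b=cv2.resize(S["frame"][165:300,250:395],None,fx=3.4,fy=3.4,interpolation=cv2.INTER_CUBIC)
o=np.zeros((max(a.shape[0],b.shape[0]),800,3),np.uint8)
a=cv2.resize(f[160:320,170:320],(375,400),interpolation=cv2.INTER_CUBIC);b=cv2.resize(S["frame"][170:300,250:390],(420,390),interpolation=cv2.INTER_CUBIC)
o[:400,:375]=a;o[:390,378:798]=b
cv2.imwrite("pics/z1.png",np.clip(o*1.6,0,255).astype(np.uint8)[:405])
E
```

```text
(array([0.56037137, 0.14247064, 0.19737613]), [np.float64(0.8829053972798967), np.float64(0.8829053972797706)])
145 144 99 119
[[0.6283, 0.2422, 0.1175], [0.7087, 0.0684, 0.1175], [0.5107, -0.0322, 0.1175], [0.4185, 0.138, 0.1175]] [0.56655085 0.10411302 0.1175    ]
```

View pics/z1.png

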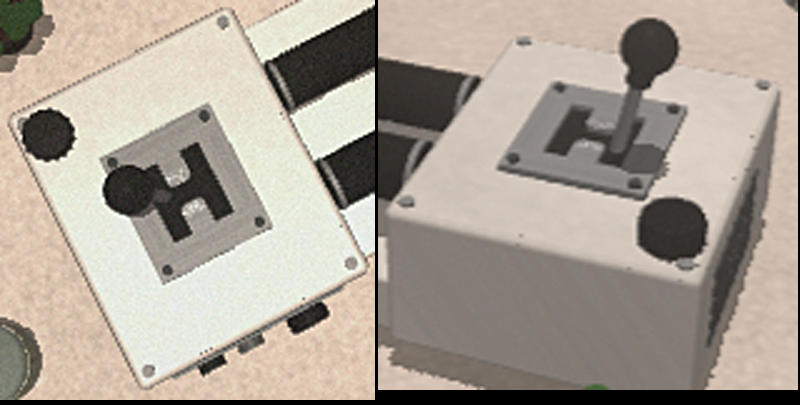

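The zoomed top view (×2.5, offset 170,160) shows the gate corners at (101,158), (207,104), (271,228) and (166,283). The knob is at (130,190), over the left-hand slot and tilted slightly away from the front.

Run:
```python
from h import *
T=read_camera("top");S=read_camera("scene")
# order: far-left, far-right, near-right, near-left (mill)
a=[plane(T,170+u/2.5,160+v/2.5,.1225)for u,v in((101,158),(207,104),(271,228),(166,283))]
b=[plane(S,250+(u-378)/3,170+v/3,.1225)for u,v in((497,170),(541,77),(688,103),(640,196))]
print(np.round(a,4).tolist(),np.mean(a,0));print(np.round(b,4).tolist(),np.mean(b,0))
for q in (a,):
    X=(q[0]+q[1]-q[2]-q[3])/2;Y=(q[0]+q[3]-q[1]-q[2])/2
    print(np.linalg.norm(X),np.linalg.norm(Y),np.arctan2(X[1],X[0]),np.arctan2(-Y[0],Y[1]))
def blob(c,u,v,r=16):
    g=cv2.cvtColor(c["frame"],cv2.COLOR_BGR2GRAY);sub=g[v-r:v+r,u-r:u+r]
    return sub
for c,u,v in((T,221,236),(S,340,187)):
    sub=(blob(c,u,v)<42).astype(np.uint8);d=cv2.distanceTransform(sub,cv2.DIST_L2,5)
    _,mx,_,l=cv2.minMaxLoc(d);ys,xs=np.where(sub);print(mx,l[0]+u-16,l[1]+v-16)
# candidate yaw, centre -> knob in mill
C=np.mean(a,0);
for yaw in(.42,.46,.5):
    k=np.array([.5604,.1425]);cy,sy=np.cos(yaw),np.sin(yaw);d=k-C[:2];print(yaw,cy*d[0]+sy*d[1],-sy*d[0]+cy*d[1])
```

```text
[[0.5926, 0.1719, 0.1225], [0.6341, 0.089, 0.1225], [0.5362, 0.0403, 0.1225], [0.4952, 0.1215, 0.1225]] [0.56452816 0.10566895 0.1225    ]
[[0.6423, 0.0939, 0.1225], [0.5417, 0.0303, 0.1225], [0.4928, 0.1219, 0.1225], [0.5968, 0.1737, 0.1225]] [0.56839775 0.10497137 0.1225    ]
0.10950235398236953 0.09179119842776427 0.46981313460062113 0.4656550773056094
9.39069938659668 221 235
7.990699768066406 340 187
0.42 0.011248866739591622 0.03531333004422808
0.46 0.012652025402396625 0.03483524845547657
0.5 0.01403494352351259 0.034301437900319635
```

```bash
cat > st.py <<'E'
from h import *
C=np.array([.566,.105]);Y=.467
def mill(p):
    d=np.array(p[:2])-C;return 1e3*np.array([np.cos(Y)*d[0]+np.sin(Y)*d[1],-np.sin(Y)*d[0]+np.cos(Y)*d[1]])
def show():
    s=get_state();R=np.array(s['eef_rot']);f=np.array(s['ft_force'])
    print("t",round(s['time_s'],2),"mill",np.round(mill(s['position']),1),"tipz",round(s['position'][2]-.173,4),"toolx-millY deg",round(np.degrees(np.arctan2(R[1,0],R[0,0])-Y)-90,2),"F mill",np.round([np.cos(Y)*f[0]+np.sin(Y)*f[1],-np.sin(Y)*f[0]+np.cos(Y)*f[1],f[2]],1),"gap",round(s['finger_gap'],4),"tilt",np.round(R[2],3))
if __name__=="__main__":show()
E
python3 -m crank '[[[0,0,-0.3,0,0,0.92],[0,0,0,0,0,0.92],[0,0,0,0,0,0.92],[0,0,0,0,0,0.92],[0,0,0,0,0,0.92]]]' 0 20
python3 -m crank '[[[0,0,0,0,0,0.92],[0,0,0,0,0,0.92],[0,0,0,0,0,0.92],[0,0,0,0,0,0],[0,0,0,0,0,0]]]' | tail -0
python3 st.py
```

```text
time_s: 0.72
position: [0.2577, 0.514, 0.4166]
eef_rot: [[-0.645, 0.764, -0.0], [0.764, 0.645, -0.0], [-0.0, -0.0, -1.0]]
ft_force: [-0.9, 0.3, 0.2]
finger_gap: 0.0253
grip_force: 0.0
t 1.13 mill [-91.1 504. ] tipz 0.2436 toolx-millY deg -0.04 F mill [0.1 0.  0.5] gap 0.0 tilt [-0. -0. -1.]Exception ignored on flushing sys.stdout:
BrokenPipeError: [Errno 32] Broken pipe
```

```bash
R='>/dev/null'
python3 -m crank '[[[-0.78,0.26,0,0,0,0],[-0.78,0.26,0,0,0,0],[-0.78,0.26,0,0,0,0],[-0.78,0.26,0,0,0,0],[-0.78,0.26,0,0,0,0]]]' >/dev/null
python3 -m crank '[[[-0.78,0.26,0,0,0,0],[-0.78,0.26,0,0,0,0],[-0.78,0.26,0,0,0,0],[-0.78,0.26,0,0,0,0],[-0.78,0.26,0,0,0,0]]]' >/dev/null
python3 -m crank '[[[-0.78,0.26,0,0,0,0],[-0.78,0.26,0,0,0,0],[-0.78,0.26,0,0,0,0],[-0.78,0.26,0,0,0,0],[-0.78,0.26,0,0,0,0]]]' >/dev/null
python3 -m crank '[[[0,0,0,0,0,0],[0,0,0,0,0,0]]]' >/dev/null
python3 st.py
python3 - <<'E'
from h import *
for n in("scene","top"):
    c=read_camera(n);cv2.imwrite(f"pics/{n}1.png",c["frame"])
a=cv2.imread("pics/scene1.png")[80:300,200:460];b=cv2.imread("pics/top1.png")[120:340,120:380]
cv2.imwrite("pics/c1.png",cv2.resize(np.hstack([a,b]),None,fx=1.5,fy=1.5))
E
```

```text
t 2.55 mill [63.6 33.8] tipz 0.243 toolx-millY deg -0.17 F mill [ 0.5  0.9 -0.3] gap -0.0001 tilt [ 0.    -0.001 -1.   ]
```

View pics/c1.png

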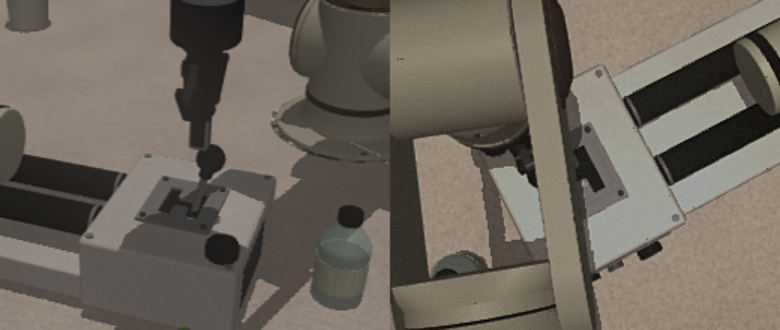

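The scene crop shows the shut fingertips (200,145) just above the knob (210,160). The arm partly hides the top view. I'll check the tip against the calibration before descending.

Run:
```python
from st import *
S=read_camera("scene");p=get_state()['position']
for z in(.243,.185):
    q=proj(S,[p[0],p[1],z]);print(z,q,(q-[200,80])*1.5)
k=np.array([12,35]);M=np.array([[np.cos(Y),-np.sin(Y)],[np.sin(Y),np.cos(Y)]])
q=proj(S,[*(C+M@k/1e3),.2]);print("knob",q,(q-[200,80])*1.5)
```

```text
0.243 [334.0823628 177.7172686] [201.12354419 146.5759029 ]
0.185 [332.37931127 206.58619391] [198.56896691 189.87929087]
knob [340.02053709 185.72096513] [210.03080564 158.5814477 ]
```

```bash
python3 -m crank '[[[0,0,0.5,0,0,0],[0,0,0.5,0,0,0],[0,0,0.5,0,0,0],[0,0,0,0,0,0]]]' >/dev/null; python3 st.py
python3 -m crank '[[[0,-0.12,0,0,0,0],[0,-0.12,0,0,0,0],[0,-0.12,0,0,0,0],[0,0,0,0,0,0]]]' >/dev/null; python3 st.py
python3 -m crank '[[[0,-0.05,0,0,0,0],[0,-0.05,0,0,0,0],[0,0,0,0,0,0]]]' >/dev/null; python3 st.py
python3 -m crank '[[[0,-0.05,0,0,0,0],[0,-0.05,0,0,0,0],[0,0,0,0,0,0]]]' >/dev/null; python3 st.py
```

```text
t 3.03 mill [62.7 36.7] tipz 0.1801 toolx-millY deg -0.06 F mill [-0.  -0.2 -0.9] gap -0.0001 tilt [ 0.002 -0.005 -1.   ]
t 3.37 mill [48.2 35.7] tipz 0.1852 toolx-millY deg -0.18 F mill [ 0.4 -0.7 -0.5] gap -0.0001 tilt [-0.001  0.002 -1.   ]
t 3.62 mill [44.7 35.5] tipz 0.184 toolx-millY deg -0.19 F mill [ 0.6  0.1 -1.1] gap 0.0002 tilt [-0.  0. -1.]
t 3.87 mill [40.9 35.5] tipz 0.184 toolx-millY deg -0.19 F mill [3.2 0.2 1.3] gap -0.0001 tilt [-0.     0.001 -1.   ]
```

```bash
python3 -m crank '[[[0,-0.07,0,0,0,0],[0,-0.07,0,0,0,0],[0,-0.07,0,0,0,0],[0,0,0,0,0,0]]]' >/dev/null; python3 st.py
python3 -m crank '[[[0,0.2,0,0,0,0],[0,0.3,0,0,0,0],[0,0.4,0,0,0,0],[0,0.4,0,0,0,0],[0,0,0,0,0,0]]]' >/dev/null; python3 st.py
python3 - <<'E'
from st import *
c=read_camera("scene");cv2.imwrite("pics/s2.png",cv2.resize(c["frame"][150:290,250:410],None,fx=4,fy=4,interpolation=cv2.INTER_CUBIC))
M=np.array([[np.cos(Y),-np.sin(Y)],[np.sin(Y),np.cos(Y)]])
for x in(-8,0,8):
    q=proj(c,[*(C+M@np.array([x,35])/1e3),.2005]);print(x,q,(q-[250,150])*4)
E
```

```text
t 4.2 mill [32.1 35.5] tipz 0.1838 toolx-millY deg -0.19 F mill [ 2.8 -0.7  3.2] gap 0.0001 tilt [-0.  0. -1.]
t 4.62 mill [86.6 35.4] tipz 0.1826 toolx-millY deg -0.18 F mill [ 0.5 -0.1  0. ] gap 0.0 tilt [ 0.    -0.001 -1.   ]
-8 [342.92159645 180.54277184] [371.68638581 122.17108736]
0 [341.77945909 182.49860408] [367.11783637 129.99441631]
8 [340.62148885 184.48154904] [362.48595542 137.92619614]
```

View pics/s2.png

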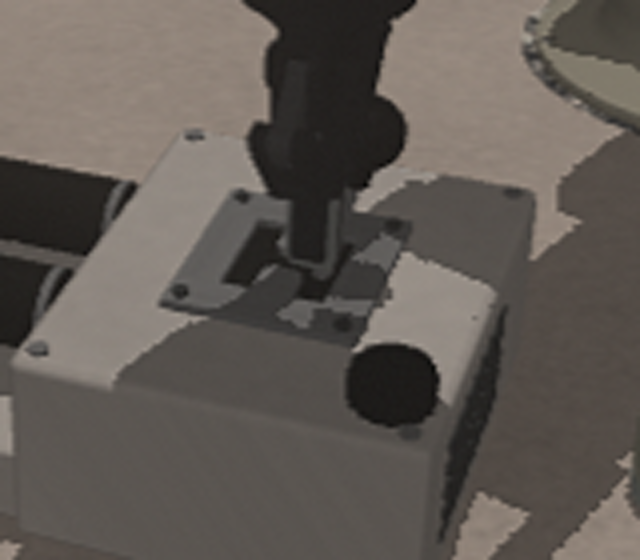

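The knob sits at about (374,131) in this crop, so it is within about 3 mm of neutral. I'll lift and go round to its left side.

```bash
python3 -m crank '[[[0,0,-0.75,0,0,0],[0,0,-0.75,0,0,0],[0.6,-0.7,0,0,0,0],[0.6,-0.72,0,0,0,0],[0.05,-0.72,0,0,0,0]]]' >/dev/null
python3 -m crank '[[[0,0,0,0,0,0],[0,0,0,0,0,0]]]' >/dev/null; python3 st.py
python3 -m crank '[[[0,0,0.5,0,0,0],[0,0,0.5,0,0,0],[0,0,0.45,0,0,0],[0,0,0,0,0,0],[0,0,0,0,0,0]]]' >/dev/null; python3 st.py
python3 - <<'E'
from st import *
T=read_camera("top");S=read_camera("scene")
a=cv2.resize(T["frame"][190:290,180:300],(360,300),interpolation=cv2.INTER_CUBIC);b=cv2.resize(S["frame"][150:250,290:410],(360,300),interpolation=cv2.INTER_CUBIC)
cv2.imwrite("pics/c3.png",np.clip(np.hstack([a,b])*1.6,0,255).astype(np.uint8))
M=np.array([[np.cos(Y),-np.sin(Y)],[np.sin(Y),np.cos(Y)]])
for x in(-8,0,8):
    P=[*(C+M@np.array([x,36])/1e3),.2005];print(x,(proj(T,P)-[180,190])*3,(proj(S,P)-[290,150])*3+[360,0])
E
```

```text
t 5.25 mill [-2.1 86. ] tipz 0.2443 toolx-millY deg -0.18 F mill [ 0.8 -0.   0.5] gap -0.0002 tilt [-0.     0.001 -1.   ]
t 5.67 mill [-0.5 85.4] tipz 0.1852 toolx-millY deg -0.21 F mill [-0.1  0.5  1.2] gap -0.0 tilt [ 0.    -0.002 -1.   ]
-8 [138.55192962 166.04735438] [520.32820975  91.90214874]
0 [132.49448444 154.11783611] [516.91135715  97.77359654]
8 [126.45132616 142.21645445] [513.44712164 103.72646613]
```

View pics/c3.png

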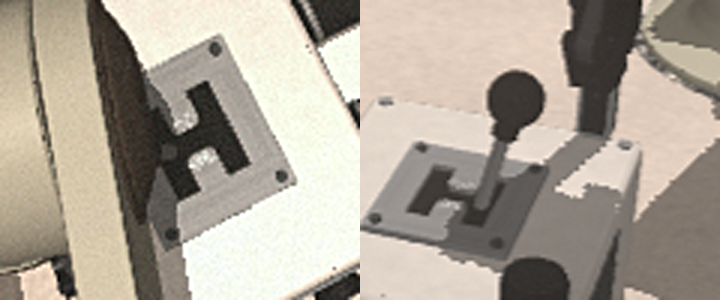

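Here the knob is at (516,97), which matches the prediction for fore = 0, and the rod lines up with the neutral channel. I'll push across.

```bash
python3 -m crank '[[[-0.15,0,0,0,0,0],[-0.15,0,0,0,0,0],[-0.15,0,0,0,0,0],[0,0,0,0,0,0]]]' >/dev/null; python3 st.py
python3 -m crank '[[[-0.08,0,0,0,0,0],[-0.08,0,0,0,0,0],[0,0,0,0,0,0]]]' >/dev/null; python3 st.py
python3 -m crank '[[[-0.12,0,0,0,0,0],[-0.12,0,0,0,0,0],[-0.12,0,0,0,0,0]]]' >/dev/null; python3 st.py
python3 -m crank '[[[-0.12,0,0,0,0,0],[-0.12,0,0,0,0,0],[0,0,0,0,0,0]]]' >/dev/null; python3 st.py
```

```text
t 6.1 mill [-0.9 66.4] tipz 0.186 toolx-millY deg -0.24 F mill [-0.2  0.2 -0. ] gap -0.0002 tilt [-0.001  0.    -1.   ]
t 6.35 mill [-0.9 61. ] tipz 0.1859 toolx-millY deg -0.19 F mill [0.3 2.2 1.3] gap 0.0001 tilt [ 0.  0. -1.]
t 6.6 mill [-1.  46.8] tipz 0.1859 toolx-millY deg -0.16 F mill [0.7 4.  3.4] gap -0.0 tilt [ 0.  0. -1.]
t 6.85 mill [-1.1 36.4] tipz 0.1856 toolx-millY deg -0.23 F mill [ 0.7 -0.5 -0.2] gap -0.0 tilt [-0. -0. -1.]
```

```bash
python3 -m crank '[[[-0.12,0,0,0,0,0],[-0.12,0,0,0,0,0],[-0.12,0,0,0,0,0]]]' >/dev/null; python3 st.py
python3 -m crank '[[[-0.12,0,0,0,0,0],[-0.12,0,0,0,0,0],[-0.12,0,0,0,0,0],[-0.12,0,0,0,0,0]]]' >/dev/null; python3 st.py
python3 -m crank '[[[-0.08,0,0,0,0,0],[-0.08,0,0,0,0,0],[0,0,0,0,0,0]]]' >/dev/null; python3 st.py
python3 - <<'E'
from st import *
T=read_camera("top");S=read_camera("scene")
a=cv2.resize(T["frame"][190:290,180:300],(360,300),interpolation=cv2.INTER_CUBIC);b=cv2.resize(S["frame"][150:250,290:410],(360,300),interpolation=cv2.INTER_CUBIC)
cv2.imwrite("pics/c4.png",np.clip(np.hstack([a,b])*1.6,0,255).astype(np.uint8))
M=np.array([[np.cos(Y),-np.sin(Y)],[np.sin(Y),np.cos(Y)]])
for x,y in((-8,-36),(0,-36),(8,-36),(0,-30)):
    P=[*(C+M@np.array([x,y])/1e3),.2005];print(x,y,(proj(T,P)-[180,190])*3,(proj(S,P)-[290,150])*3+[360,0])
E
```

```text
t 7.1 mill [-1.1 22.5] tipz 0.1857 toolx-millY deg -0.18 F mill [1.3 3.1 3.5] gap -0.0 tilt [-0. -0. -1.]
t 7.43 mill [-1.2  3.1] tipz 0.1856 toolx-millY deg -0.19 F mill [ 0.9  2.8 -0.5] gap 0.0001 tilt [-0. -0. -1.]
t 7.68 mill [-1.2 -3.3] tipz 0.1853 toolx-millY deg -0.21 F mill [-0.4  1.  -1.5] gap -0.0002 tilt [-0.    -0.001 -1.   ]
-8 -36 [246.38643941 110.18837328] [410.48752737  72.66354402]
0 -36 [240.24088945  98.40002455] [406.41747416  78.26065334]
8 -36 [234.10974242  86.63930339] [402.29238445  83.93344849]
0 -30 [231.31423428 103.0161757 ] [415.41622539  79.84981029]
```

View pics/c4.png

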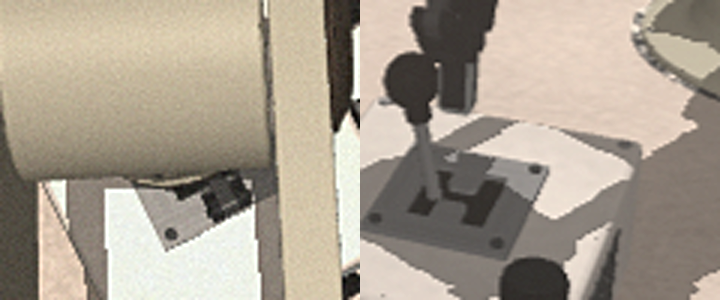

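The knob is at (411,79), so y ≈ -33 mm and fore ≈ 0. I'll nudge it about 5 mm more, then go round to the front side.

```bash
python3 -m crank '[[[-0.07,0,0,0,0,0],[-0.06,0,0,0,0,0],[0,0,0,0,0,0]]]' >/dev/null; python3 st.py
python3 -m crank '[[[0.3,0,0,0,0,0],[0.2,0,-0.5,0,0,0],[0,0,-0.9,0,0,0],[0,-0.7,0,0,0,0],[0,-0.7,0,0,0,0]]]' >/dev/null
python3 -m crank '[[[-0.6,0,0,0,0,0],[-0.6,0,0,0,0,0],[0,0,0,0,0,0],[0,0,0,0,0,0]]]' >/dev/null; python3 st.py
```

```text
t 8.03 mill [-1.2 -8.1] tipz 0.1855 toolx-millY deg -0.19 F mill [ 0.4  2.5 -1.3] gap 0.0002 tilt [ 0. -0. -1.]
t 8.78 mill [-57.4 -35.9] tipz 0.2418 toolx-millY deg -0.27 F mill [-0.2 -0.2  0.1] gap 0.0 tilt [-0.  0. -1.]
```

```bash
python3 -m crank '[[[0,0,0.5,0,0,0],[0,0,0.5,0,0,0],[0,0,0.5,0,0,0],[0,0,0,0,0,0],[0,0,0,0,0,0]]]' >/dev/null; python3 st.py
python3 - <<'E'
from st import *
S=read_camera("scene")
cv2.imwrite("pics/c5.png",np.clip(cv2.resize(S["frame"][150:250,290:410],(480,400),interpolation=cv2.INTER_CUBIC)*1.6,0,255).astype(np.uint8))
M=np.array([[np.cos(Y),-np.sin(Y)],[np.sin(Y),np.cos(Y)]])
for x,y in((-8,-38),(0,-38),(8,-38),(0,-33)):
    P=[*(C+M@np.array([x,y])/1e3),.2];print(x,y,(proj(S,P)-[290,150])*4)
E
```

```text
t 9.2 mill [-57.2 -34.9] tipz 0.1816 toolx-millY deg -0.15 F mill [-0.1 -0.2  1.3] gap 0.0003 tilt [ 0.001 -0.001 -1.   ]
-8 -38 [63.32911035 97.11413591]
0 -38 [ 57.88090102 104.57122391]
8 -38 [ 52.35909153 112.12905011]
0 -33 [ 67.8594427 106.3350099]
```

View pics/c5.png

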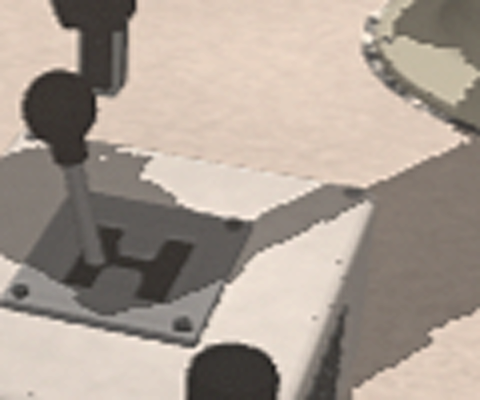

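The knob is at (60,105), giving x ≈ 0 and y ≈ -37 mm, in the roller-side slot line. The fingers are on its front side, so I'll push along the slot.

```bash
python3 -m crank '[[[-0.05,0.16,0,0,0,0],[0,0.16,0,0,0,0],[0,0.16,0,0,0,0],[0,0,0,0,0,0]]]' >/dev/null; python3 st.py
python3 -m crank '[[[0,0.1,0,0,0,0],[0,0.1,0,0,0,0],[0,0.1,0,0,0,0],[0,0,0,0,0,0]]]' >/dev/null; python3 st.py
python3 -m crank '[[[0,0.12,0,0,0,0],[0,0.12,0,0,0,0],[0,0.12,0,0,0,0]]]' >/dev/null; python3 st.py
python3 -m crank '[[[0,0.12,0,0,0,0],[0,0.12,0,0,0,0],[0,0,0,0,0,0]]]' >/dev/null; python3 st.py
```

```text
t 9.58 mill [-36.9 -37.9] tipz 0.1821 toolx-millY deg -0.18 F mill [ 0.1 -0.2 -1.5] gap -0.0004 tilt [-0.     0.001 -1.   ]
t 9.92 mill [-25.6 -37.9] tipz 0.1817 toolx-millY deg -0.18 F mill [-2.   0.4  2.4] gap 0.0001 tilt [-0. -0. -1.]
t 10.17 mill [-11.3 -37.9] tipz 0.1818 toolx-millY deg -0.19 F mill [-4.2 -0.1  2.2] gap 0.0001 tilt [-0. -0. -1.]
t 10.42 mill [ -1.3 -37.9] tipz 0.1814 toolx-millY deg -0.18 F mill [-1.8 -0.8  1.5] gap -0.0001 tilt [ 0. -0. -1.]
```

```bash
python3 -m crank '[[[0,0.12,0,0,0,0],[0,0.12,0,0,0,0],[0,0.1,0,0,0,0],[0,0,0,0,0,0]]]' >/dev/null; python3 st.py
python3 -m crank '[[[0,0.04,0,0,0,0],[0,0.04,0,0,0,0],[0,0,0,0,0,0]]]' >/dev/null; python3 st.py
python3 -m crank '[[[0,0.03,0,0,0,0],[0,0.03,0,0,0,0],[0,0,0,0,0,0]]]' >/dev/null; python3 st.py
```

```text
t 10.75 mill [ 12.1 -38. ] tipz 0.1813 toolx-millY deg -0.18 F mill [-2.4  0.2 -1.1] gap -0.0001 tilt [ 0. -0. -1.]
t 11.0 mill [ 14.8 -38. ] tipz 0.1816 toolx-millY deg -0.19 F mill [-3.4  0.3 -2.4] gap -0.0001 tilt [ 0. -0. -1.]
t 11.25 mill [ 17.2 -38. ] tipz 0.1817 toolx-millY deg -0.19 F mill [-3.  0. -2.] gap 0.0002 tilt [-0.  0. -1.]
```

```bash
python3 -m crank '[[[0,0.03,0,0,0,0],[0,0,0,0,0,0],[0,0,0,0,0,0]]]' >/dev/null; python3 st.py
python3 -m crank '[[[0,0.03,0,0,0,0],[0,0,0,0,0,0],[0,0,0,0,0,0]]]' >/dev/null; python3 st.py
python3 -m crank '[[[0,0.03,0,0,0,0],[0,0,0,0,0,0],[0,0,0,0,0,0]]]' >/dev/null; python3 st.py
```

```text
t 11.5 mill [ 18.3 -38. ] tipz 0.1817 toolx-millY deg -0.19 F mill [-3.1  0.8 -2.7] gap 0.0005 tilt [-0.  0. -1.]
t 11.75 mill [ 19.5 -38. ] tipz 0.1817 toolx-millY deg -0.19 F mill [-2.8  1.  -1.2] gap -0.0002 tilt [-0. -0. -1.]
t 12.0 mill [ 20.8 -38. ] tipz 0.1817 toolx-millY deg -0.19 F mill [-3.1  0.4 -2.4] gap 0.0 tilt [-0. -0. -1.]
```

```bash
python3 -m crank '[[[0,0.02,0,0,0,0],[0,0,0,0,0,0],[0,0,0,0,0,0]]]' >/dev/null; python3 st.py
python3 -m crank '[[[0,0.02,0,0,0,0],[0,0,0,0,0,0],[0,0,0,0,0,0]]]' >/dev/null; python3 st.py
```

```text
t 12.25 mill [ 21.5 -38. ] tipz 0.1817 toolx-millY deg -0.19 F mill [-3.7 -0.6 -2.4] gap -0.0002 tilt [ 0. -0. -1.]
t 12.5 mill [ 22.3 -38. ] tipz 0.1817 toolx-millY deg -0.19 F mill [-3.3 -0.2 -0.9] gap 0.0001 tilt [-0. -0. -1.]
```

```bash
python3 -m crank '[[[0,0.02,0,0,0,0],[0,0,0,0,0,0],[0,0,0,0,0,0]]]' >/dev/null; python3 st.py
python3 -m crank '[[[0,0.02,0,0,0,0],[0,0,0,0,0,0],[0,0,0,0,0,0]]]' >/dev/null; python3 st.py
```

```text
t 12.75 mill [ 23.1 -38. ] tipz 0.1817 toolx-millY deg -0.19 F mill [-2.6  0.6 -1.1] gap 0.0 tilt [-0. -0. -1.]
t 13.0 mill [ 23.9 -38. ] tipz 0.1816 toolx-millY deg -0.19 F mill [-4.2  0.7 -1.4] gap 0.0001 tilt [ 0. -0. -1.]
```

Run:
```python
from st import *
S=read_camera("scene")
cv2.imwrite("pics/c6.png",np.clip(cv2.resize(S["frame"][150:250,280:400],(600,500),interpolation=cv2.INTER_CUBIC)*1.6,0,255).astype(np.uint8))
M=np.array([[np.cos(Y),-np.sin(Y)],[np.sin(Y),np.cos(Y)]])
for x,y in((45,-37),(49,-37),(53,-37),(57,-37)):
    z=.045+np.sqrt(.16**2-(x/1e3)**2-(y/1e3)**2)
    print(x,z,(proj(S,[*(C+M@np.array([x,y])/1e3),z])-[280,150])*5)
print("slot end",[((proj(S,[*(C+M@np.array([31,y])/1e3),.1225])-[280,150])*5).round(0) for y in(-26,-10)])
```

```text
45 0.19401677757890218 [ 84.66308619 200.22444551]
49 0.19274978849392643 [ 80.93183531 208.34013558]
53 0.19136256351950115 [ 77.17697403 216.78450268]
57 0.18985164824743972 [ 73.39904174 225.56652187]
slot end [array([122., 349.]), array([161., 357.])]
```

View pics/c6.png

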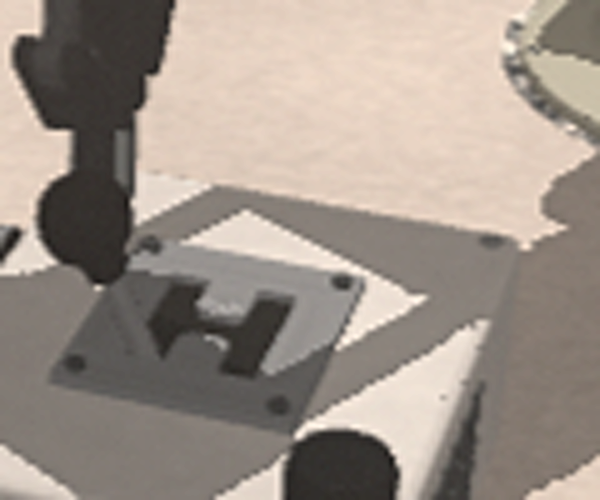

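The knob is at about (84,222), so x is about 53–56 mm, at or near the stop. I'll keep making small steps until the force rises.

```bash
python3 -m crank '[[[0,0.02,0,0,0,0],[0,0,0,0,0,0],[0,0,0,0,0,0]]]' >/dev/null; python3 st.py
python3 -m crank '[[[0,0.02,0,0,0,0],[0,0,0,0,0,0],[0,0,0,0,0,0]]]' >/dev/null; python3 st.py
```

```text
t 13.3 mill [ 24.6 -38. ] tipz 0.1815 toolx-millY deg -0.19 F mill [-5.5  0.9 -3.3] gap -0.0001 tilt [ 0.    -0.001 -1.   ]
t 13.55 mill [ 25.4 -38. ] tipz 0.1814 toolx-millY deg -0.19 F mill [-6.7  1.6 -2.6] gap 0.0001 tilt [ 0.    -0.001 -1.   ]
```

```bash
python3 -m crank '[[[0,0.03,0,0,0,0],[0,0,0,0,0,0],[0,0,0,0,0,0]]]' >/dev/null; python3 st.py
python3 -m crank '[[[0,0.03,0,0,0,0],[0,0,0,0,0,0],[0,0,0,0,0,0]]]' >/dev/null; python3 st.py
```

```text
t 13.8 mill [ 26.5 -38. ] tipz 0.1812 toolx-millY deg -0.19 F mill [-9.8  1.7 -3.9] gap -0.0 tilt [ 0.    -0.002 -1.   ]
t 14.05 mill [ 27.5 -38. ] tipz 0.181 toolx-millY deg -0.19 F mill [-10.9   1.6  -4.1] gap -0.0001 tilt [ 0.001 -0.003 -1.   ]
```

The force climbs steadily to 11 N, so the lever is against the stop. Backing off and checking.

```bash
python3 -m crank '[[[0,-0.3,0,0,0,0],[0,-0.7,0,0,0,0],[0,0,-0.8,0,0,0],[0,0,-0.8,0,0,0],[0,0,-0.5,0,0,0]]]' >/dev/null
python3 -m crank '[[[0.8,-0.8,0,0,0,0],[0.8,-0.8,0,0,0,0],[0.8,-0.8,0,0,0,0],[0.8,-0.8,0,0,0,0],[0.8,-0.6,0,0,0,0]]]' >/dev/null
python3 -m crank '[[[0.8,0,0,0,0,0],[0.8,0,0,0,0,0],[0.8,0,0,0,0,0],[0,0,0,0,0,0],[0,0,0,0,0,0]]]' >/dev/null; python3 st.py
python3 - <<'E'
from st import *
S=read_camera("scene");T=read_camera("top")
a=cv2.resize(T["frame"][120:330,130:340],(400,400));b=cv2.resize(S["frame"][150:250,280:380],(400,400),interpolation=cv2.INTER_CUBIC)
cv2.imwrite("pics/c7.png",np.clip(np.hstack([a,b])*1.6,0,255).astype(np.uint8))
M=np.array([[np.cos(Y),-np.sin(Y)],[np.sin(Y),np.cos(Y)]])
for x,y in((45,-37),(53,-37)):
    z=.045+np.sqrt(.16**2-(x/1e3)**2-(y/1e3)**2);P=[*(C+M@np.array([x,y])/1e3),z]
    print(x,(proj(S,P)-[280,150])*4+[400,0],(proj(T,P)-[130,120])*400/210)
E
```

```text
t 15.3 mill [-153.2  209.8] tipz 0.2663 toolx-millY deg 0.0 F mill [-0.4  0.1 -0.3] gap -0.0001 tilt [-0.     0.002 -1.   ]
45 [467.73046895 160.17955641] [227.28709088 154.69015443]
53 [461.74157923 173.42760214] [223.6251352  147.85359607]
```

View pics/c7.png

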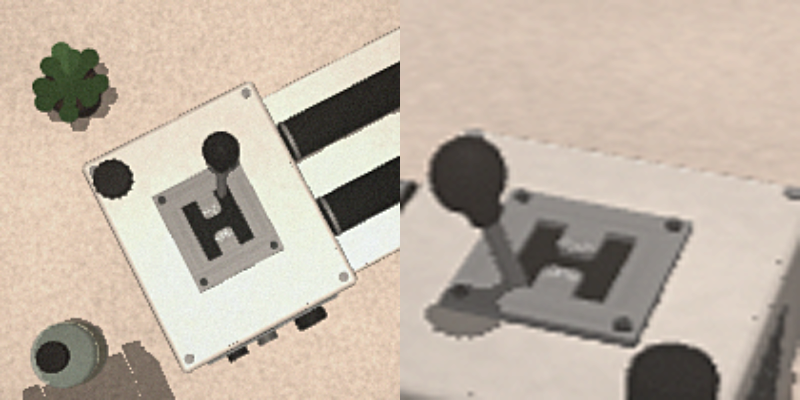

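The knob is at (221,150) in the top half and (468,174) in the scene half. That puts it at the far end of the roller-side slot, and the cap, bottle and pot have not moved.

```bash
python3 -c "
from bench import *
print(sign_off())"
```

```text
the job is handed in; nothing more can be done
None
```

The lever is in the far roller-side slot, pushed against its end stop (contact force peaked at about 11 N). It went only through neutral on the way, and the job was handed in at about 15 s with the arm clear of everything.

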